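# Turn the caddy and nest it on the sprung dispenser

### The job

The empty carrying caddy stands stacked on the lower tote of the spring-loaded dispenser, its scooped end opposite to the lower tote's scooped end. Lift the caddy off, turn it half a turn so that both scooped ends are at the same side, and nest it inside the lower tote, pressing it down gently past the side clips until it is fully home: the carriage gives way as you press, so go by feel, and never press with more than 20 N. Leave the caddy released there, upright, and leave the other things on the counter alone.

Things in the scene. Friction and masses are not known exactly. Their poses are not given: they have to be found in the camera images.
- lower: Lower tote: tapered white plastic, 192 x 132 mm at the rim, 168 x 108 at the foot, 72 high, walls 2.5 mm. Origin at the centre of its underside, z up. The +x end has a wide scoop, the -x end is full height. It is held on the sprung carriage of a fixed steel dispenser (250 x 190 mm plate, posts 48 high): it can only sink straight down, at most 12 mm to a hard stop, and rises again when unloaded.
- lower_scoop (a point): Middle of the scoop's edge at the lower tote's +x end: 90 mm along +x from its origin, 36 mm up. The carriage gives way by several mm, damped, under the load that nesting takes, so the height of home moves as you press. A load of 18 to 20 N (caddy's weight included) brings a caddy home that stands straight in the slots.
- lower_slot (a point): Bottom of one of four deep slots, open at the rim, in the lower tote's two long walls (at +y and -y): 18 mm wide, centred at x = -68 and +44 mm, bottoms 33 mm above the underside. The long walls' rims also have shallow rests, 18 mm wide, 6 deep, at x = -44 and +68. This point: x -68, y +58, z 33 mm from the tote's origin.
- lower_clip (a point): Resting place of one of four sprung steel clip balls (radius 7 mm) in the lower tote's long walls, at x +-20, y +-62.5, z 60 mm from its origin (this one: x +20, y +62.5). They rub on a nesting caddy over its last 15 mm, with up to 10 to 16 N in all, more than the caddy's weight, so one merely let go stays many mm proud.
- caddy: Loose caddy, about 0.3 kg: the same mould as the lower tote (size, scoop at +x, slots, rests) plus a bridge 24 mm wide along y over the middle of the rim, top 82 mm up, and a grip on it. Origin at the centre of its underside, z up. At the start stacked on the lower tote a half turn away: its lugs stand in the shallow rests, its underside 66 mm above the tote's.
- caddy_grip (a point): Centre of the caddy's upright square grip, 30 x 30 mm, sides along the caddy's x and y (either pair can be gripped), reaching from 82 to 118 mm above its underside; this point is 100 mm straight above the caddy's origin.
- caddy_lug (a point): Underside of one of the caddy's four lugs: 15 mm wide, 24 high, standing out at the foot of both long walls to y = +-68 mm, at x = -68 and +44 mm. Turned the same way as the lower tote they drop into its deep slots (1.5 mm play each way along x, 3 mm along y): home is with the undersides of caddy and tote 33 mm apart. This point: x -68, y +61, z 0.
- caddy_scoop (a point): Middle of the scoop's edge at the caddy's +x end: 90 mm along +x from the caddy's origin, 36 mm up.
- mug_a: Bystander: steel mug, 74 mm across, 85 mm high, loose, origin under its centre; beside the dispenser.
- jar: Bystander: glass jar with steel lid, 64 mm across, 90 mm high, loose, origin under its centre; beside the dispenser.
- shaker: Bystander: small aluminium can, 44 mm across, 80 mm high, loose, origin under its centre; beside the dispenser.
- mug_b: Bystander: second steel mug, 74 mm across, 85 mm high, loose, origin under its centre.
- bottle: Bystander: brown glass bottle, 62 mm across, 220 mm high, loose, origin under its centre.
- bowl: Bystander: white bowl, 150 mm across, 60 mm high, loose, origin under its centre.
- ladle: Bystander: spoon lying flat on the counter, loose.

How it is judged:
By the outcome, as a careful person would: the job done as asked, in the order asked, and still so for the second after the job is handed in, with the robot touching nothing.
It also fails if it takes over 72 s, if anything falls off the work surface, if the arm or the gripper's body presses on something with over 40 N, if the wrist force passes 120 N, or if a joint passes its speed limit or range.

### The arm

A 6-joint arm with a two-finger parallel gripper is mounted at the origin on the work surface. World frame = base frame: x ahead of the robot, y to its left, z up, the work surface at z = 0. Lengths are in m, angles in rad, forces in N, time in s.
With the tool pointing down it reaches from about 0.275 to 1 m from the base axis. Payload 8.4 kg.
Tool frame: the origin (TCP) lies at the very end of the fingers, on their centre line; the grasp point (between the pads) lies 19 mm behind it; z points along the fingers, y is the line along which they close (so a half turn about z gives the same grasp; the last joint's range is limited). The gripper opens to 85 mm and grips with 20 to 120 N. Pads are 22 mm wide; open, the fingers measure 114 mm over their backs; the gripper's body (76 mm by 85 mm) begins 54 mm behind the grasp point. The pads swing forward as they close: fully open they stand 13 mm farther back than shut.
Start: joints at [1.181, 0.353, 1.633, -0, 1.155, -0.002], TCP at [0.236, 0.579, 0.231] pointing down, gripper open.
Joint ranges: [-2.63, 2.63], [-0.92, 2.1], [0.06, 2.66], [-1.3, 4.44], [0, 2.69], [-3.02, 3.02]. Speed limits (rad/s): [2.22, 2.22, 2.79, 3.14, 3.14, 3.14].

### API

Orientations are given as a unit quaternion [x, y, z, w].
In Python, from station import read_state, camera, close_job gives the robot as it stands.
- The arm moves only by the tool play_rows, never from a script. Its argument "plan" is a list that holds one entry, the list of rows, each a list of 6 numbers: the shift along the tool's x, y, z in m, then the turn, a rotation vector about the tool's x, y, z in rad. In form: [[[x, y, z, wx, wy, wz], ...]]. A call has 1 to 20 rows; each row shifts and turns the commanded pose from where the row before left it, along the tool's axes as they then stand; what a row does not reach is not made up. A row lasts 1/10 s, in which the tool goes at most 50 mm and 8.59 degrees, less where a joint would pass 70% of its speed; a pose out of reach is approached as far as the arm can. A call is refused whole if a number of a shift passes 0.05 or a number of a turn 0.15, either way. A call with a gripper value outside its range is refused whole. "jaw" is the opening, from 0 (shut) to 1 (fully open), set as the call begins (left out, the last holds). The fingers move at their own pace and stop on an object; "newtons" is the grip in N (left out, the last holds). Time passes only in rows, so rows that do not move let the fingers close. It gives the time, the measured TCP pose, the force and the opening at its end, in the units of the state.
- read_state(): the state, without advancing time (a new reading comes with each control period).
- camera(name): name is "scene" or "side" or "wrist"; returns a dict with "image" (400x640x3 uint8, blue, green, red), "depth" (400x640 float32, m along the optical axis (not along the pixel's ray), 0 where there is no reading), "fx", "fy", "cx", "cy" (pixels), "origin" and "orientation" of the camera in the world. Camera axes: x right, y down, z forward; pixel columns grow to the right and rows downward; lengths in m; the calibration is good to about 2 mm. A picture is of the moment at which its call begins.
- close_job(): hands the job in, once; it reports no verdict.
The state is a dict: "time": time; "joints": joint angles; "dq": joint speeds; "joint_torque": joint torques, N m; "tool_pos": TCP position; "eef_rot": TCP orientation; "wrist_force": force on the tool from outside, world axes, zero at the start; "wrist_torque": the same for the moment, N m; "finger_gap": opening from 0.0 (shut) to 1.0 (fully open).
Only numpy, scipy, OpenCV 4.12 (cv2) and the standard library are available. Lean on these libraries where they do the work, as an engineer would, in place of code of your own. Each camera call takes 0.05 s, during which the arm holds its last target. There are 200 camera calls.

## Working session

There is one attempt and no reset: what is moved stays moved. The work goes in short steps, Python scripts to look and compute and a tool call to move; the robot and the scene stay as the last step left them, time stands still between calls to the robot, and variables do not carry over. Pictures are saved under pics/ and viewed, on a budget of 10 in all, crops included, one or two more only if the job needs it, and the job is handed in when it is done.

Besides the shell and the picture viewer there is one more tool, called after "Call:" as a command line: name --argument value ..., lists and objects as JSON in quotes. play_rows: Moves the arm, as the interface text tells. Its arguments: {"type":"object","properties":{"plan":{"type":"array"},"jaw":{"type":"number"},"newtons":{"type":"number"}},"required":["plan"]}

```bash
mkdir -p pics
cat > h.py <<'E'
import numpy as np, cv2
from station import read_state, camera, close_job
from scipy.spatial.transform import Rotation as R
def cloud(c):
    d=c['depth']; v,u=np.indices(d.shape)
    p=np.stack([(u-c['cx'])/c['fx']*d,(v-c['cy'])/c['fy']*d,d],-1)
    P=p@R.from_quat(c['orientation']).as_matrix().T+np.array(c['origin'])
    P[d==0]=np.nan
    return P
E
python3 - <<'E'
from h import *
s=read_state(); print({k:np.round(v,3) for k,v in s.items()})
for n in ['scene','side']:
    c=camera(n); np.savez(n+'0.npz',**c); cv2.imwrite(f'pics/{n}0.png',c['image']); print(n,np.round(c['origin'],3),np.round(R.from_quat(c['orientation']).as_matrix()[:,2],2),c['fx'])
E
```

```text
{'time': np.float64(0.0), 'joints': array([ 1.181,  0.354,  1.634,  0.   ,  1.155, -0.002]), 'dq': array([-0.001,  0.001, -0.001,  0.002,  0.   ,  0.   ]), 'joint_torque': array([-3.0000e-03, -6.0523e+01, -3.4207e+01,  0.0000e+00,  9.0000e-03,
        0.0000e+00]), 'tool_pos': array([0.236, 0.578, 0.231]), 'eef_rot': array([ 0.193,  0.981, -0.001, -0.   ]), 'wrist_force': array([ 0.291,  0.335, -0.677]), 'wrist_torque': array([ 0.028, -0.009,  0.01 ]), 'finger_gap': np.float64(0.997)}
scene [ 1.043 -0.886  0.8  ] [-0.41  0.73 -0.55] 370.99835268320504
side [-0.12  -0.896  0.979] [ 0.5   0.63 -0.59] 444.2775005892892
```

View pics/scene0.png

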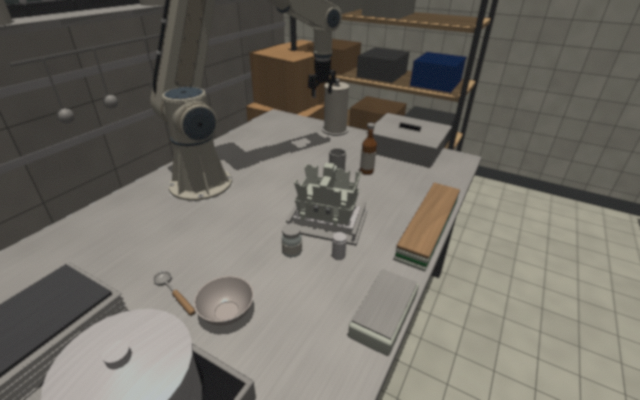

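View pics/side0.png

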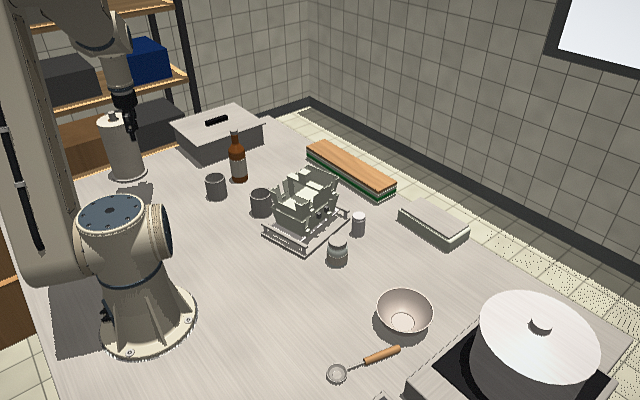

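The dispenser with its stack is at about (330,200) in the scene view, which is slightly blurred, and about (305,205) in the side view. A mug, the jar and the shaker stand around it. Next I'll build the point cloud around it and view a crop.

Run:
```python
from h import *
for n,(u0,v0,u1,v1) in {'scene':(270,130,390,270),'side':(230,140,390,280)}.items():
    c=dict(np.load(n+'0.npz')); P=cloud(c); 
    Q=P[v0:v1,u0:u1].reshape(-1,3); Q=Q[np.isfinite(Q[:,0])]
    print(n,len(Q))
    for a,b in [(0.012,0.04),(0.055,0.1),(.1,.15),(.15,.19),(.19,.215),(.215,.3)]:
        q=Q[(Q[:,2]>a)&(Q[:,2]<b)]
        if len(q): print(a,b,len(q),np.round(np.percentile(q,[1,50,99],axis=0),3).tolist())
a=cv2.imread('pics/side0.png')[150:270,240:400]; b=cv2.imread('pics/scene0.png')[140:260,270:390]
cv2.imwrite('pics/crop0.png',np.hstack([cv2.resize(a,(640,480),interpolation=2)[:, :450],cv2.resize(b,(480,480),interpolation=2)[:,:350]]))
```

```text
scene 16741
0.012 0.04 1289 [[0.229, -0.183, 0.012], [0.571, -0.017, 0.016], [0.701, 0.72, 0.039]]
0.055 0.1 1609 [[0.391, -0.18, 0.056], [0.555, -0.019, 0.077], [0.7, 0.617, 0.099]]
0.1 0.15 1574 [[0.471, -0.044, 0.101], [0.564, 0.054, 0.123], [0.666, 0.651, 0.149]]
0.15 0.19 855 [[0.463, -0.046, 0.151], [0.569, 0.043, 0.169], [0.669, 0.434, 0.188]]
0.19 0.215 164 [[0.54, -0.031, 0.19], [0.573, 0.02, 0.196], [0.59, 0.432, 0.214]]
0.215 0.3 85 [[0.552, 0.019, 0.215], [0.57, 0.026, 0.229], [0.583, 0.051, 0.233]]
side 22325
0.012 0.04 1612 [[0.43, -0.183, 0.012], [0.61, 0.014, 0.02], [0.879, 0.615, 0.04]]
0.055 0.1 3149 [[0.459, -0.178, 0.056], [0.831, 0.083, 0.065], [0.928, 0.433, 0.098]]
0.1 0.15 1759 [[0.46, -0.043, 0.101], [0.542, 0.051, 0.12], [0.659, 0.428, 0.149]]
0.15 0.19 892 [[0.458, -0.046, 0.15], [0.56, 0.053, 0.169], [0.667, 0.435, 0.189]]
0.19 0.215 199 [[0.538, -0.028, 0.19], [0.558, 0.023, 0.194], [0.585, 0.099, 0.214]]
0.215 0.3 88 [[0.543, 0.019, 0.216], [0.557, 0.032, 0.227], [0.578, 0.048, 0.23]]
```

View pics/crop0.png

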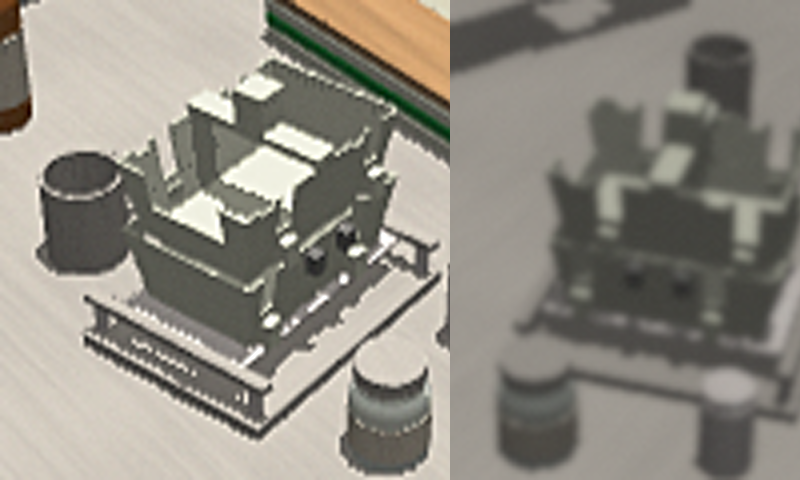

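```bash
cat >> h.py <<'E'
def rows(dst,yaw=None,spd=0.045):
    """tool-frame total shift for vertical tool toward world dst; yaw = wanted world angle of tool x"""
    s=read_state(); M=R.from_quat(s['eef_rot']).as_matrix(); d=M.T@(np.array(dst)-s['tool_pos'])
    ang=np.arctan2(M[1,0],M[0,0]); print('pos',np.round(s['tool_pos'],4),'tool x angle',round(np.degrees(ang),2),'tilt',np.round(M[:,2],4),'shift',np.round(d,4),'wz(about tool z)',None if yaw is None else round(-np.angle(np.exp(1j*(yaw-ang))),4))
    return d
E
python3 - <<'E'
from h import *
Q=[]
for n in ['scene','side']:
    c=dict(np.load(n+'0.npz')); P=cloud(c).reshape(-1,3)
    m=(abs(P[:,0]-.563)<.16)&(abs(P[:,1]-.033)<.14)
    for nm,a,b in [('rim',.155,.20),('grip',.217,.24),('plate',.008,.05)]:
        q=P[m&(P[:,2]>a)&(P[:,2]<b)]; 
        if nm=='plate': q=q[abs(q[:,1]-.03)<.13]
        print(n,nm,len(q),cv2.minAreaRect(q[:,:2].astype(np.float32)),np.round(np.percentile(q[:,2],[50,97]),3))
# objects height map: list positions of tall things
    m=(P[:,2]>.06)&(P[:,0]>.2)&(P[:,0]<.9)&(abs(P[:,1]-.05)<.6)
rows((.563,.033,.42),np.radians(93))
E
```

```text
scene rim 779 ((0.5657801628112793, 0.03770666569471359), (0.19107182323932648, 0.14013178646564484), 13.298906326293945) [0.174 0.196]
scene grip 81 ((0.5672343969345093, 0.03385203331708908), (0.028666678816080093, 0.0323190838098526), 13.353106498718262) [0.229 0.233]
scene plate 1255 ((0.5761931538581848, 0.004541113972663879), (0.245314821600914, 0.26001834869384766), 13.185486793518066) [0.016 0.049]
side rim 877 ((0.5625177621841431, 0.03722860664129257), (0.19907082617282867, 0.13722920417785645), 14.840293884277344) [0.175 0.195]
side grip 82 ((0.5614270567893982, 0.035395823419094086), (0.03283949941396713, 0.030742131173610687), 11.572659492492676) [0.227 0.23 ]
side plate 1746 ((0.5603376626968384, 0.009285315871238708), (0.20188279449939728, 0.29369109869003296), 85.48934173583984) [0.014 0.049]
pos [0.2361 0.5782 0.2306] tool x angle 157.78 tilt [-5.0e-04 -1.2e-03 -1.0e+00] shift [-0.5087 -0.3814 -0.1889] wz(about tool z) 1.1307
```

Call:
play_rows --plan '[[[0, 0, -0.04, 0, 0, 0], [-0.02, -0.015, -0.045, 0, 0, 0], [-0.03, -0.02, -0.04, 0, 0, 0], [-0.03, -0.023, -0.03, 0, 0, 0], [-0.03, -0.023, -0.02, 0, 0, 0], [-0.03, -0.023, -0.01, 0, 0, 0], [-0.03, -0.023, 0, 0, 0, 0], [-0.03, -0.023, 0, 0, 0, 0], [-0.03, -0.023, 0, 0, 0, 0], [-0.03, -0.023, 0, 0, 0, 0], [-0.03, -0.023, 0, 0, 0, 0], [-0.03, -0.023, 0, 0, 0, 0], [-0.03, -0.023, 0, 0, 0, 0], [-0.03, -0.023, 0, 0, 0, 0], [-0.03, -0.023, 0, 0, 0, 0], [-0.03, -0.023, 0, 0, 0, 0], [-0.03, -0.023, 0, 0, 0, 0], [-0.03, -0.023, 0, 0, 0, 0]]]' --jaw 1

```text
time: 1.9
tool_pos: [0.5541, 0.039, 0.4118]
eef_rot: [0.193, 0.981, -0.0, -0.0]
wrist_force: [0.2, 0.7, 0.9]
finger_gap: 1.002
```

Call:
play_rows --plan '[[[0, 0, 0, 0, 0, -0.125], [0, 0, 0, 0, 0, -0.125], [0, 0, 0, 0, 0, -0.125], [0, 0, 0, 0, 0, -0.125], [0, 0, 0, 0, 0, -0.123], [0, 0, 0, 0, 0, 0], [0, 0, 0, 0, 0, 0]]]'

```text
time: 2.6
tool_pos: [0.5536, 0.0405, 0.4119]
eef_rot: [-0.116, 0.993, 0.0, -0.0]
wrist_force: [0.2, -0.5, 0.1]
finger_gap: 0.999
```

Run:
```python
from h import *
rows((.564,.0345,.42),np.radians(193.5)); s=read_state(); print(s['time'],np.round(s['joints'],3))
c=camera('wrist'); np.savez('w0.npz',**c); cv2.imwrite('pics/w0.png',c['image'])
print(np.round(c['origin'],3),np.round(R.from_quat(c['orientation']).as_matrix(),3),c['fx'])
```

```text
pos [0.5536 0.0405 0.4119] tool x angle -166.73 tilt [-5.e-04 -1.e-04 -1.e+00] shift [-0.0088 -0.0082 -0.0081] wz(about tool z) -0.004
2.6 [ 0.07   0.121  1.542 -0.     1.48  -1.732]
[0.478 0.022 0.555] [[-0.228  0.928  0.296]
 [ 0.974  0.217  0.069]
 [-0.     0.304 -0.953]] 325.3087712189535
```

View pics/w0.png

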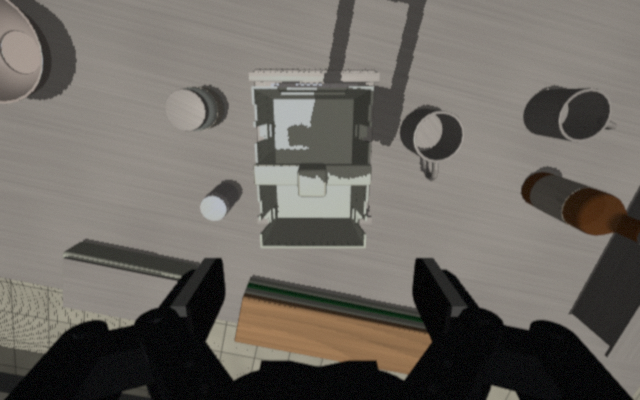

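The wrist view shows the caddy's bridge and grip at about (313,180). The scoop is at the top of the image (world -x) and the full end at the bottom (world +x). Next I'll measure the grip and rim here.

Run:
```python
from h import *
c=dict(np.load('w0.npz')); P=cloud(c)[60:255,235:390].reshape(-1,3)
for nm,a,b in [('grip',.215,.25),('bridge+rim',.17,.215),('rim',.165,.188),('plate',.008,.055)]:
    q=P[(P[:,2]>a)&(P[:,2]<b)]
    if nm=='rim': 
        H,xe,ye=None,None,None
    print(nm,len(q),cv2.minAreaRect(q[:,:2].astype(np.float32)),np.round(np.percentile(q[:,2],[5,50,95]),4))
g=P[(P[:,2]>.19)&(P[:,2]<.2)];print('bridge z',np.median(g[:,2]),len(g))
# bystander tall clusters
Q=cloud(c); m=((Q[...,2]>.05)&(Q[...,2]<.3)&(Q[...,0]<.75)).astype(np.uint8); m[250:]=0
n,l,st,ce=cv2.connectedComponentsWithStats(m)
for i in range(1,n):
    if st[i,4]>200: q=Q[l==i]; print(st[i],np.round(np.percentile(q,[2,98],axis=0),3).tolist())
```

```text
grip 853 ((0.5643500089645386, 0.03535357117652893), (0.02936342917382717, 0.029467735439538956), 12.986405372619629) [0.2237 0.23   0.2313]
bridge+rim 4306 ((0.5658785700798035, 0.0353056937456131), (0.19252440333366394, 0.13401271402835846), 13.12806510925293) [0.1719 0.185  0.1954]
rim 2775 ((0.5658131837844849, 0.03539351373910904), (0.1925567239522934, 0.13214734196662903), 13.074211120605469) [0.1665 0.1779 0.185 ]
plate 2655 ((0.5673348903656006, 0.013680413365364075), (0.24289891123771667, 0.23341549932956696), 13.038277626037598) [0.0129 0.0476 0.0515]
bridge z 0.19423249784807062 1879
[  0   0  47 104 648] [[0.458, -0.428, 0.05], [0.593, -0.366, 0.062]]
[249  73 131   9 778] [[0.433, -0.078, 0.05], [0.48, 0.099, 0.053]]
[ 165   87   52   45 1842] [[0.512, -0.177, 0.054], [0.566, -0.123, 0.092]]
[  251    87   123   162 17950] [[0.47, -0.039, 0.113], [0.663, 0.108, 0.23]]
[ 542   89   75   54 2275] [[0.387, 0.356, 0.051], [0.456, 0.443, 0.086]]
[ 407  110   58   71 1355] [[0.461, 0.166, 0.051], [0.556, 0.237, 0.086]]
[ 537  178  103   72 3880] [[0.514, 0.404, 0.054], [0.571, 0.439, 0.199]]
[200 190  33  31 748] [[0.658, -0.116, 0.052], [0.696, -0.078, 0.082]]
```

Call:
play_rows --plan '[[[-0.0094, -0.0076, 0.0, 0, 0, 0.0035], [0, 0, 0.04, 0, 0, 0], [0, 0, 0.04, 0, 0, 0], [0, 0, 0.04, 0, 0, 0], [0, 0, 0.03, 0, 0, 0], [0, 0, 0.02, 0, 0, 0], [0, 0, 0.01, 0, 0, 0], [0, 0, 0.01, 0, 0, 0], [0, 0, 0.01, 0, 0, 0], [0, 0, 0, 0, 0, 0], [0, 0, 0, 0, 0, 0]]]'

```text
time: 3.75
tool_pos: [0.565, 0.0353, 0.2126]
eef_rot: [-0.116, 0.993, -0.0, 0.0]
wrist_force: [0.3, -0.8, 0.2]
finger_gap: 0.998
```

Run:
```python
from h import *
rows((.5645,.0353,.197),np.radians(193.07)); print(np.round(read_state()['wrist_force'],2))
c=camera('side'); P=cloud(c); v=P.reshape(-1,3)
```

```text
pos [0.565  0.0353 0.2126] tool x angle -166.73 tilt [ 7.e-04  0.e+00 -1.e+00] shift [0.0005 0.0001 0.0156] wz(about tool z) 0.0034
[ 0.29 -0.81  0.18]
```

Call:
play_rows --plan '[[[0, 0, 0.005, 0, 0, 0.0035], [0, 0, 0.005, 0, 0, 0], [0, 0, 0.005, 0, 0, 0], [0, 0, 0, 0, 0, 0], [0, 0, 0, 0, 0, 0]]]'

```text
time: 4.3
tool_pos: [0.5645, 0.0353, 0.1969]
eef_rot: [-0.114, 0.993, -0.0, -0.0]
wrist_force: [0.5, -0.3, -0.2]
finger_gap: 1.001
```

Call:
play_rows --plan '[[[0, 0, 0, 0, 0, 0], [0, 0, 0, 0, 0, 0], [0, 0, 0, 0, 0, 0], [0, 0, 0, 0, 0, 0], [0, 0, 0, 0, 0, 0], [0, 0, 0, 0, 0, 0], [0, 0, 0, 0, 0, 0], [0, 0, 0, 0, 0, 0], [0, 0, 0, 0, 0, 0], [0, 0, 0, 0, 0, 0]]]' --jaw 0 --newtons 60

```text
time: 5.3
tool_pos: [0.5647, 0.0353, 0.1972]
eef_rot: [-0.114, 0.994, 0.0, 0.0]
wrist_force: [0.0, 0.9, 1.2]
finger_gap: 0.343
```

Run:
```python
from h import *
rows((.5645,.0353,.197),np.radians(193.07)); s=read_state();print(s['time'],np.round(s['wrist_force'],2),np.round(s['wrist_torque'],3),s['finger_gap'])
```

```text
pos [0.5647 0.0353 0.1972] tool x angle -166.93 tilt [ 2.e-04  0.e+00 -1.e+00] shift [0.0002 0.     0.0002] wz(about tool z) 0.0
5.3 [0.03 0.86 1.16] [-0.037 -0.01   0.061] 0.3434321481941865
```

Gripped at about 29 mm. Now I'll lift slowly and check the force and a wrist picture.

Call:
play_rows --plan '[[[0, 0, -0.005, 0, 0, 0], [0, 0, -0.01, 0, 0, 0], [0, 0, -0.01, 0, 0, 0], [0, 0, -0.02, 0, 0, 0], [0, 0, -0.02, 0, 0, 0], [0, 0, -0.02, 0, 0, 0], [0, 0, -0.025, 0, 0, 0], [0, 0, 0, 0, 0, 0], [0, 0, 0, 0, 0, 0], [0, 0, 0, 0, 0, 0]]]'

```text
time: 6.3
tool_pos: [0.5639, 0.0352, 0.306]
eef_rot: [-0.114, 0.994, 0.0, -0.001]
wrist_force: [0.2, -0.8, -3.3]
finger_gap: 0.337
```

Run:
```python
from h import *
rows((.5645,.0353,.307),np.radians(193.07)); s=read_state();print(s['time'],np.round(s['wrist_force'],2),np.round(s['wrist_torque'],3),s['finger_gap'])
for n in ['side','scene']:
    c=camera(n); np.savez(n+'1.npz',**c); cv2.imwrite(f'pics/{n}1.png',cv2.resize(c['image'][60:280,200:440] if n=='side' else c['image'][80:260,250:430],None,fx=3 if n=='side' else 1,fy=3 if n=='side' else 1,interpolation=2)[:600])
    P=cloud(c).reshape(-1,3); m=(abs(P[:,0]-.565)<.13)&(abs(P[:,1]-.035)<.1)
    for a,b in [(.075,.15),(.1,.125),(.265,.30)]:
        q=P[m&(P[:,2]>a)&(P[:,2]<b)]; print(n,a,b,len(q),cv2.minAreaRect(q[:,:2].astype(np.float32)),np.round(np.percentile(q[:,2],[5,50,95]),4))
```

```text
pos [0.5639 0.0352 0.306 ] tool x angle -166.93 tilt [-1.7e-03 -1.0e-04 -1.0e+00] shift [-0.0006 -0.0001 -0.001 ] wz(about tool z) 0.0
6.3 [ 0.16 -0.83 -3.26] [-0.031  0.012 -0.009] 0.33682192902076596
side 0.075 0.15 918 ((0.5621247291564941, 0.03593670576810837), (0.19765929877758026, 0.15782907605171204), 13.989625930786133) [0.0768 0.0968 0.116 ]
side 0.1 0.125 413 ((0.5621247291564941, 0.03593670576810837), (0.19765929877758026, 0.15782907605171204), 13.989625930786133) [0.1008 0.1093 0.1175]
side 0.265 0.3 761 ((0.5620673894882202, 0.03647536784410477), (0.19611194729804993, 0.13709256052970886), 14.085976600646973) [0.2671 0.2817 0.2987]
scene 0.075 0.15 1134 ((0.5663701295852661, 0.03239208459854126), (0.19189855456352234, 0.14749208092689514), 13.472297668457031) [0.0771 0.0988 0.1187]
scene 0.1 0.125 538 ((0.5663237571716309, 0.032585375010967255), (0.19189855456352234, 0.14709456264972687), 13.472297668457031) [0.1012 0.1111 0.1197]
scene 0.265 0.3 742 ((0.5652182102203369, 0.03668498247861862), (0.19131313264369965, 0.13817644119262695), 13.34441089630127) [0.2669 0.2805 0.294 ]
```

View pics/side1.png

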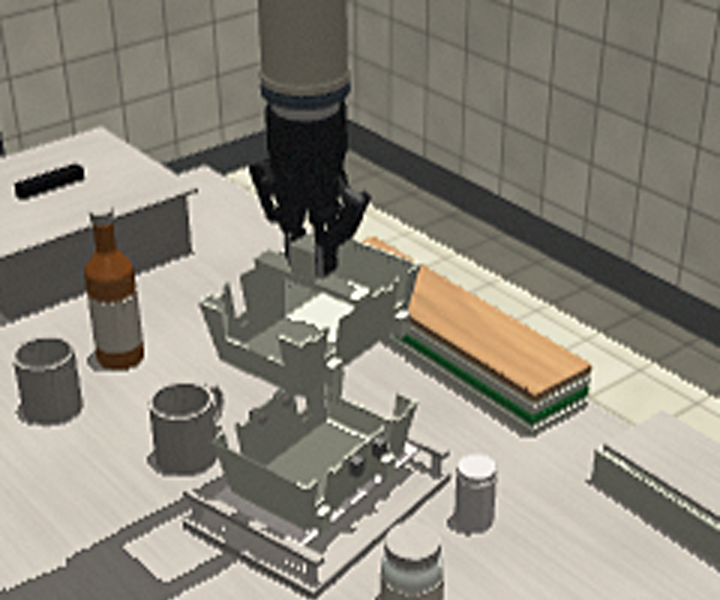

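The lift worked: the caddy hangs level at the gripper, and the lower tote is open at about (320,450) with its scoop toward world +x. Now the half turn.

Call:
play_rows --plan '[[[0, 0, 0, 0, 0, 0.06], [0, 0, 0, 0, 0, 0.12], [0, 0, 0, 0, 0, 0.14], [0, 0, 0, 0, 0, 0.14], [0, 0, 0, 0, 0, 0.14], [0, 0, 0, 0, 0, 0.14], [0, 0, 0, 0, 0, 0.14], [0, 0, 0, 0, 0, 0.14], [0, 0, 0, 0, 0, 0.14], [0, 0, 0, 0, 0, 0.14], [0, 0, 0, 0, 0, 0.14], [0, 0, 0, 0, 0, 0.14], [0, 0, 0, 0, 0, 0.14], [0, 0, 0, 0, 0, 0.14], [0, 0, 0, 0, 0, 0.14], [0, 0, 0, 0, 0, 0.14], [0, 0, 0, 0, 0, 0.14], [0, 0, 0, 0, 0, 0.14], [0, 0, 0, 0, 0, 0.14], [0, 0, 0, 0, 0, 0.14]]]'

```text
time: 8.4
tool_pos: [0.5642, 0.0353, 0.3061]
eef_rot: [0.945, 0.326, -0.001, -0.0]
wrist_force: [0.5, 0.4, -3.1]
finger_gap: 0.342
```

Call:
play_rows --plan '[[[0, 0, 0, 0, 0, 0.14], [0, 0, 0, 0, 0, 0.14], [0, 0, 0, 0, 0, 0.1], [0, 0, 0, 0, 0, 0.0616], [0, 0.02, 0, 0, 0, 0], [0, 0.04, 0, 0, 0, 0], [0, 0.04, 0, 0, 0, 0], [0, 0.04, 0, 0, 0, 0], [0, 0.04, 0, 0, 0, 0], [0, 0.02, 0, 0, 0, 0], [0, 0, 0, 0, 0, 0], [0, 0, 0, 0, 0, 0], [0, 0, 0, 0, 0, 0]]]'

```text
time: 9.7
tool_pos: [0.6095, -0.1583, 0.3067]
eef_rot: [0.993, 0.114, -0.0, -0.0]
wrist_force: [-0.2, 0.3, -2.7]
finger_gap: 0.34
```

Run:
```python
from h import *
rows((.5645,.0353,.307),np.radians(13.07)); s=read_state();print(s['time'],np.round(s['joints'],3),np.round(s['wrist_force'],2),s['finger_gap'])
c=camera('wrist'); np.savez('w2.npz',**c); cv2.imwrite('pics/w2.png',c['image'])
```

```text
pos [ 0.6095 -0.1583  0.3067] tool x angle 13.12 tilt [-9.e-04  8.e-04 -1.e+00] shift [ 1.000e-04 -1.988e-01 -1.000e-04] wz(about tool z) 0.0008
9.7 [-2.570e-01  3.020e-01  1.536e+00  1.000e-03  1.304e+00  1.085e+00] [-0.2   0.31 -2.71] 0.34030460094702575
```

View pics/w2.png

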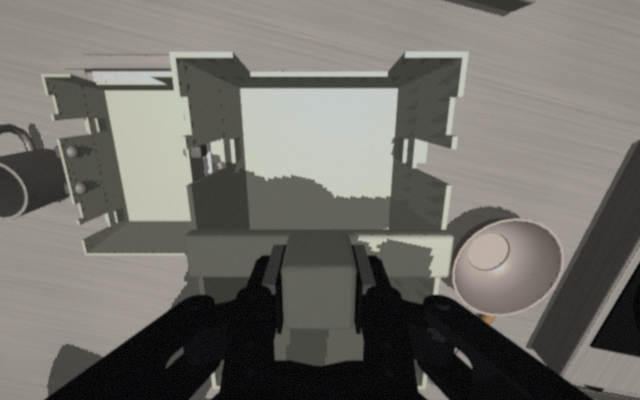

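The scooped end is now at the top of the image for both. The caddy fills the middle and hides the right part of the lower tote, whose left wall runs x=45-190. I'll shift a bit further so the whole lower rim shows.

Call:
play_rows --plan '[[[0, 0.01, -0.01, 0, 0, 0], [0, 0.02, -0.02, 0, 0, 0], [0, 0.02, -0.02, 0, 0, 0], [0, 0.02, -0.01, 0, 0, 0], [0, 0.01, 0, 0, 0, 0], [0, 0, 0, 0, 0, 0], [0, 0, 0, 0, 0, 0], [0, 0, 0, 0, 0, 0]]]'

```text
time: 10.55
tool_pos: [0.6275, -0.2364, 0.3663]
eef_rot: [0.993, 0.114, -0.001, -0.001]
wrist_force: [-0.0, 0.4, -1.6]
finger_gap: 0.345
```

Run:
```python
from h import *
s=read_state(); M=R.from_quat(s['eef_rot']).as_matrix(); print(np.round(s['tool_pos'],4), np.round(M[:,2],4))
c=camera('wrist'); np.savez('w3.npz',**c); cv2.imwrite('pics/w3.png',c['image'])
P=(cloud(c)-s['tool_pos'])@M   # tool frame, z down
T=s['tool_pos'][2]; q=P.reshape(-1,3)
q=q[np.isfinite(q[:,0])]
def rep(n,w):
    r=cv2.minAreaRect(w[:,:2].astype(np.float32)); print(n,len(w),np.round(r[0],4),np.round(r[1],4),round(r[2],2),'z',np.round(T-np.percentile(w[:,2],[5,50,95]),4)); 
    for lo in (-1,1):
        pass
zz=T-q[:,2]
low=q[(zz>.111)&(zz<.125)&(q[:,1]<-.15)&(abs(q[:,1]+.28)<.1)&(abs(q[:,0])<.15)]; rep('lower rim',low)
cad=q[(zz>T-.02)*(zz<T-.005)&(abs(q[:,1])<.09)&(abs(q[:,0])<.12)]; rep('caddy rim',cad)
for nm,w in [('low',low),('cad',cad)]:
    print(nm,np.round(np.percentile(w[:,:2],[.5,2,98,99.5],axis=0),4).tolist())
    # sides: end-wall lines and long-wall lines
np.savez('q3.npz',low=low,cad=cad)
```

```text
[ 0.6275 -0.2364  0.3663] [-1.4e-03  9.0e-04 -1.0e+00]
lower rim 2125 [ 2.000e-04 -2.776e-01] [0.1527 0.1913] 90.0 z [0.1188 0.1154 0.1114]
caddy rim 6224 [-0.0005  0.0006] [0.1928 0.1328] 0.02 z [0.36   0.3526 0.3469]
low [[-0.0952, -0.3526], [-0.0948, -0.3503], [0.0955, -0.2049], [0.0957, -0.2027]]
cad [[-0.095, -0.0653], [-0.0924, -0.0649], [0.0954, 0.0662], [0.0956, 0.0667]]
```

View pics/w3.png

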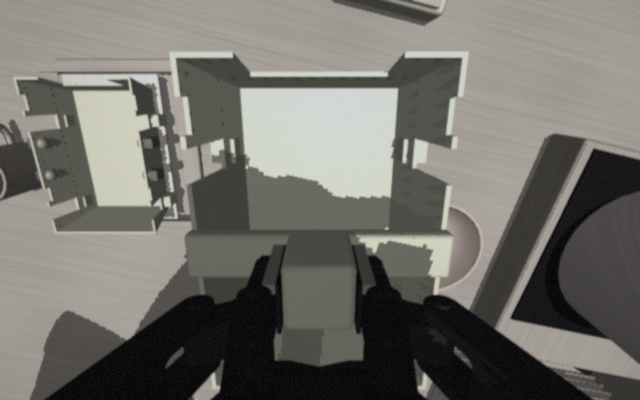

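The whole lower rim is visible on the left, x 15-175. Its angle matches the caddy to within 0.1°, and it needs a shift of about -278 mm along tool y and 0 in x. I'll move over it and go down to just above the rim.

Call:
play_rows --plan '[[[0, -0.02, 0, 0, 0, 0], [0, -0.04, 0, 0, 0, 0], [0, -0.04, 0, 0, 0, 0], [0, -0.04, 0, 0, 0, 0], [0, -0.04, 0, 0, 0, 0], [0, -0.04, 0, 0, 0, 0], [0, -0.04, 0.02, 0, 0, 0], [0, -0.018, 0.04, 0, 0, 0], [0, 0, 0.04, 0, 0, 0], [0, 0, 0.03, 0, 0, 0], [0, 0, 0.015, 0, 0, 0], [0, 0, 0.008, 0, 0, 0], [0, 0, 0, 0, 0, 0], [0, 0, 0, 0, 0, 0], [0, 0, 0, 0, 0, 0]]]'

```text
time: 12.1
tool_pos: [0.5658, 0.0335, 0.2154]
eef_rot: [0.993, 0.114, 0.001, 0.0]
wrist_force: [0.0, 0.2, -2.1]
finger_gap: 0.337
```

Run:
```python
from h import *
rows((.5647,.0345,.2035),np.radians(13.12)); s=read_state();print(s['time'],np.round(s['wrist_force'],2),np.round(s['wrist_torque'],3),s['finger_gap'])
```

```text
pos [0.5658 0.0335 0.2154] tool x angle 13.08 tilt [ 2.1e-03  2.0e-04 -1.0e+00] shift [-0.0009 -0.0012  0.0119] wz(about tool z) -0.0008
12.1 [ 0.04  0.17 -2.13] [ 0.02   0.003 -0.03 ] 0.33729921004583185
```

Call:
play_rows --plan '[[[-0.0009, -0.0012, 0, 0, 0, 0], [0, 0, 0.003, 0, 0, 0], [0, 0, 0.003, 0, 0, 0], [0, 0, 0.003, 0, 0, 0], [0, 0, 0.003, 0, 0, 0], [0, 0, 0.002, 0, 0, 0], [0, 0, 0.002, 0, 0, 0], [0, 0, 0.002, 0, 0, 0], [0, 0, 0, 0, 0, 0], [0, 0, 0, 0, 0, 0]]]'

```text
time: 13.1
tool_pos: [0.564, 0.0343, 0.1961]
eef_rot: [0.994, 0.114, 0.0, -0.0]
wrist_force: [0.2, -0.3, -2.0]
finger_gap: 0.344
```

Run:
```python
from h import *
rows((.5647,.0345,.2035),np.radians(13.12)); s=read_state();print(s['time'],np.round(s['wrist_force'],2),np.round(s['wrist_torque'],3),s['finger_gap'])
```

```text
pos [0.564  0.0343 0.1961] tool x angle 13.07 tilt [ 0.  0. -1.] shift [ 0.0008 -0.     -0.0074] wz(about tool z) -0.0008
13.1 [ 0.15 -0.25 -2.01] [ 0.055 -0.017  0.023] 0.34369124494241604
```

Call:
play_rows --plan '[[[0, 0, 0.002, 0, 0, 0], [0, 0, 0.002, 0, 0, 0], [0, 0, 0.002, 0, 0, 0], [0, 0, 0.002, 0, 0, 0], [0, 0, 0.002, 0, 0, 0], [0, 0, 0.002, 0, 0, 0], [0, 0, 0, 0, 0, 0], [0, 0, 0, 0, 0, 0]]]'

```text
time: 13.9
tool_pos: [0.564, 0.035, 0.1843]
eef_rot: [0.994, 0.114, 0.0, -0.001]
wrist_force: [-1.3, 5.3, 1.5]
finger_gap: 0.339
```

```bash
cat > st.py <<'E'
from h import *
s=read_state();print(s['time'],np.round(s['tool_pos'],4),np.round(s['wrist_force'],2),np.round(s['wrist_torque'],3),s['finger_gap'])
E
python3 st.py
```

```text
13.9 [0.564  0.035  0.1843] [-1.27  5.26  1.46] [1.095 0.179 0.024] 0.33883084990187023
```

Call:
play_rows --plan '[[[0, -0.001, 0, 0, 0, 0], [0, 0, 0, 0, 0, 0], [0, 0, 0, 0, 0, 0]]]'

```text
time: 14.2
tool_pos: [0.5638, 0.0353, 0.184]
eef_rot: [0.993, 0.114, 0.0, -0.0]
wrist_force: [-0.2, 2.9, -1.5]
finger_gap: 0.341
```

```bash
python3 st.py
```

```text
14.2 [0.5638 0.0353 0.184 ] [-0.18  2.91 -1.47] [ 0.474 -0.077  0.017] 0.3411658486517744
```

Shifting relieves the side force, so I'll go a further 1 mm the same way and then press on.

Call:
play_rows --plan '[[[0, -0.001, 0, 0, 0, 0], [0, 0, 0, 0, 0, 0], [0, 0, 0, 0, 0, 0]]]'

```text
time: 14.5
tool_pos: [0.5634, 0.036, 0.184]
eef_rot: [0.993, 0.114, -0.0, 0.0]
wrist_force: [-0.3, -0.5, -2.9]
finger_gap: 0.344
```

```bash
python3 st.py
```

```text
14.5 [0.5634 0.036  0.184 ] [-0.27 -0.55 -2.88] [-0.14  -0.066 -0.039] 0.3435923132895375
```

Call:
play_rows --plan '[[[0, 0, 0.002, 0, 0, 0], [0, 0, 0.002, 0, 0, 0], [0, 0, 0.001, 0, 0, 0], [0, 0, 0, 0, 0, 0], [0, 0, 0, 0, 0, 0]]]'

```text
time: 15.0
tool_pos: [0.5638, 0.036, 0.1795]
eef_rot: [0.993, 0.114, 0.0, 0.0]
wrist_force: [1.0, -3.2, 5.1]
finger_gap: 0.342
```

```bash
python3 st.py
```

```text
15.0 [0.5638 0.036  0.1795] [ 0.99 -3.25  5.08] [-0.694  0.03   0.048] 0.341531821989473
```

Call:
play_rows --plan '[[[0, 0.0006, 0.001, 0, 0, 0], [0, 0, 0.001, 0, 0, 0], [0, 0, 0, 0, 0, 0], [0, 0, 0, 0, 0, 0]]]'

```text
time: 15.4
tool_pos: [0.564, 0.036, 0.1776]
eef_rot: [0.994, 0.114, 0.001, -0.0]
wrist_force: [-1.1, -0.7, 6.8]
finger_gap: 0.342
```

```bash
python3 st.py
```

```text
15.4 [0.564  0.036  0.1776] [-1.14 -0.66  6.78] [-0.252  0.14   0.047] 0.34185646991956015
```

Call:
play_rows --plan '[[[0, 0, 0.001, 0, 0, 0], [0, 0, 0.001, 0, 0, 0], [0, 0, 0.001, 0, 0, 0], [0, 0, 0, 0, 0, 0], [0, 0, 0, 0, 0, 0]]]'

```text
time: 15.9
tool_pos: [0.5642, 0.0361, 0.1747]
eef_rot: [0.994, 0.114, 0.001, -0.0]
wrist_force: [0.2, -0.3, 7.1]
finger_gap: 0.345
```

```bash
python3 st.py
```

```text
15.9 [0.5642 0.0361 0.1747] [ 0.24 -0.29  7.08] [-0.049  0.054  0.011] 0.34496390642319524
```

Call:
play_rows --plan '[[[0, 0, 0.001, 0, 0, 0], [0, 0, 0.001, 0, 0, 0], [0, 0, 0.001, 0, 0, 0], [0, 0, 0, 0, 0, 0], [0, 0, 0, 0, 0, 0]]]'

```text
time: 16.4
tool_pos: [0.5643, 0.0361, 0.1718]
eef_rot: [0.994, 0.114, 0.001, -0.0]
wrist_force: [-0.3, 0.1, 7.7]
finger_gap: 0.343
```

```bash
python3 st.py
```

```text
16.4 [0.5643 0.0361 0.1718] [-0.26  0.13  7.7 ] [-0.083  0.04  -0.026] 0.3434353166999878
```

Call:
play_rows --plan '[[[0, 0, 0.001, 0, 0, 0], [0, 0, 0.001, 0, 0, 0], [0, 0, 0.001, 0, 0, 0], [0, 0, 0.001, 0, 0, 0], [0, 0, 0, 0, 0, 0], [0, 0, 0, 0, 0, 0]]]'

```text
time: 17.0
tool_pos: [0.5644, 0.0361, 0.1679]
eef_rot: [0.994, 0.114, 0.001, -0.0]
wrist_force: [-0.7, -0.5, 8.3]
finger_gap: 0.347
```

```bash
python3 st.py
```

```text
17.0 [0.5644 0.0361 0.1679] [-0.68 -0.54  8.33] [-0.167 -0.022 -0.024] 0.3469111114374146
```

Call:
play_rows --plan '[[[0, 0, 0.001, 0, 0, 0], [0, 0, 0.001, 0, 0, 0], [0, 0, 0.001, 0, 0, 0], [0, 0, 0, 0, 0, 0], [0, 0, 0, 0, 0, 0]]]'

```text
time: 17.5
tool_pos: [0.5645, 0.0361, 0.165]
eef_rot: [0.994, 0.114, 0.001, -0.0]
wrist_force: [-1.1, -0.3, 8.4]
finger_gap: 0.341
```

```bash
python3 st.py
```

```text
17.5 [0.5645 0.0361 0.165 ] [-1.11 -0.28  8.38] [-0.086 -0.009  0.004] 0.3405782813890817
```

Call:
play_rows --plan '[[[0, 0, 0.001, 0, 0, 0], [0, 0, 0.001, 0, 0, 0], [0, 0, 0, 0, 0, 0], [0, 0, 0, 0, 0, 0]]]'

```text
time: 17.9
tool_pos: [0.5646, 0.0362, 0.163]
eef_rot: [0.994, 0.114, 0.001, -0.0]
wrist_force: [-0.1, 0.1, 8.1]
finger_gap: 0.345
```

```bash
python3 st.py
```

```text
17.9 [0.5646 0.0362 0.163 ] [-0.07  0.13  8.1 ] [ 0.012 -0.104  0.005] 0.345136352730359
```

Call:
play_rows --plan '[[[0, 0, 0.001, 0, 0, 0], [0, 0, 0.001, 0, 0, 0], [0, 0, 0, 0, 0, 0], [0, 0, 0, 0, 0, 0]]]'

```text
time: 18.3
tool_pos: [0.5648, 0.0361, 0.1612]
eef_rot: [0.994, 0.114, 0.001, -0.0]
wrist_force: [0.2, 0.0, 9.4]
finger_gap: 0.346
```

```bash
python3 st.py
```

```text
18.3 [0.5648 0.0361 0.1612] [0.19 0.05 9.36] [-0.005  0.06  -0.046] 0.34615079758681483
```

Call:
play_rows --plan '[[[0, 0, 0.001, 0, 0, 0], [0, 0, 0, 0, 0, 0], [0, 0, 0, 0, 0, 0]]]'

```text
time: 18.6
tool_pos: [0.5648, 0.0361, 0.1604]
eef_rot: [0.994, 0.114, 0.001, -0.0]
wrist_force: [0.2, -0.5, 10.5]
finger_gap: 0.34
```

```bash
python3 st.py
```

```text
18.6 [0.5648 0.0361 0.1604] [ 0.22 -0.48 10.5 ] [ 0.038  0.189 -0.046] 0.3400124996702591
```

Call:
play_rows --plan '[[[0, 0, 0.001, 0, 0, 0], [0, 0, 0.001, 0, 0, 0], [0, 0, 0, 0, 0, 0], [0, 0, 0, 0, 0, 0], [0, 0, 0, 0, 0, 0]]]'

```text
time: 19.1
tool_pos: [0.5648, 0.0361, 0.1588]
eef_rot: [0.994, 0.114, 0.001, -0.0]
wrist_force: [-0.3, -0.5, 14.9]
finger_gap: 0.344
```

```bash
python3 st.py
```

```text
19.1 [0.5648 0.0361 0.1588] [-0.27 -0.53 14.88] [ 0.04   0.392 -0.07 ] 0.34396399721588067
```

Call:
play_rows --plan '[[[0, 0, 0, 0, -0.003, 0], [0, 0, 0, 0, 0, 0], [0, 0, 0, 0, 0, 0]]]'

```text
time: 19.4
tool_pos: [0.5649, 0.0361, 0.1588]
eef_rot: [0.994, 0.114, -0.0, -0.0]
wrist_force: [-2.0, -0.7, 14.2]
finger_gap: 0.343
```

```bash
python3 st.py
python3 - <<'E'
from h import *
rows((.5647,.0345,.2035),np.radians(13.12))
c=camera('wrist');s=read_state();M=R.from_quat(s['eef_rot']).as_matrix();P=(cloud(c)-s['tool_pos'])@M
Q=cloud(c)
# top-rim heights: caddy rim vs lower rim, world z, by x-bins in tool frame, seen at +x half
for nm,a,b in [('y-',-.11,-.05),('y+',.05,.11)]:
  for x0 in (-.02,.02,.05,.08,.09):
    m=(P[...,0]>x0)&(P[...,0]<x0+.012)&(P[...,1]>a)&(P[...,1]<b)
    z=Q[...,2][m]; y=abs(P[...,1][m])
    print(nm,x0,m.sum(),'z top',np.round(np.percentile(z,[90,97]),4) if m.sum() else '')
cv2.imwrite('pics/w4.png',c['image'])
E
```

```text
19.4 [0.5649 0.0361 0.1588] [-2.05 -0.72 14.25] [ 0.052  0.308 -0.027] 0.34328609258978166
pos [0.5649 0.0361 0.1588] tool x angle 13.06 tilt [-1.e-04  2.e-04 -1.e+00] shift [-0.0005  0.0015 -0.0447] wz(about tool z) -0.0011
y- -0.02 329 z top [0.1559 0.1563]
y- 0.02 1363 z top [0.1445 0.1458]
y- 0.05 1196 z top [0.1424 0.1456]
y- 0.08 1516 z top [0.1449 0.146 ]
y- 0.09 619 z top [0.146  0.1464]
y+ -0.02 376 z top [0.1559 0.1565]
y+ 0.02 1371 z top [0.1444 0.1459]
y+ 0.05 1215 z top [0.1421 0.1455]
y+ 0.08 1598 z top [0.145  0.1459]
y+ 0.09 668 z top [0.146  0.1466]
```

View pics/w4.png

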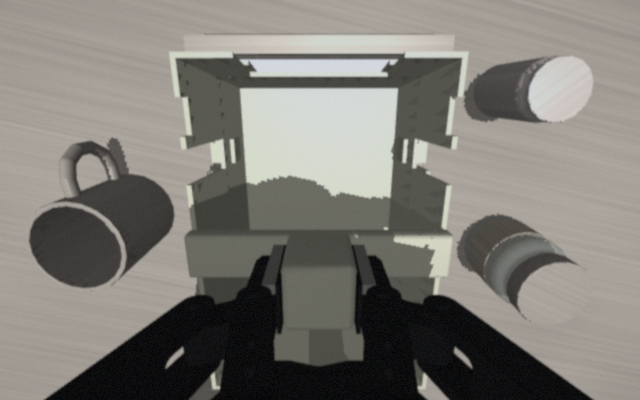

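The caddy is seated square in the tote with both scoops at the top, the grip at about (318,270) and the mug, jar and shaker untouched. The force is now rising at about 2.6 N/mm, which looks like the bare carriage spring, so it's probably home. I'll press slightly more and hold.

Call:
play_rows --plan '[[[-0.0003, 0, 0.0004, 0, 0, 0], [0, 0, 0.0003, 0, 0, 0], [0, 0, 0, 0, 0, 0], [0, 0, 0, 0, 0, 0], [0, 0, 0, 0, 0, 0]]]'

```text
time: 19.95
tool_pos: [0.5648, 0.0361, 0.1583]
eef_rot: [0.994, 0.114, 0.0, -0.0]
wrist_force: [-0.4, -0.1, 16.1]
finger_gap: 0.347
```

```bash
python3 st.py
python3 - <<'E'
from h import *
for n in ['side','scene']:
    c=camera(n); np.savez(n+'5.npz',**c); a=c['image'][130:270,230:390] if n=='side' else c['image'][130:270,260:400]
    cv2.imwrite(f'pics/{n}5.png',cv2.resize(a,None,fx=4,fy=4,interpolation=2))
E
```

```text
19.95 [0.5648 0.0361 0.1583] [-0.38 -0.08 16.09] [ 0.092  0.297 -0.003] 0.3474059454717429
```

View pics/side5.png

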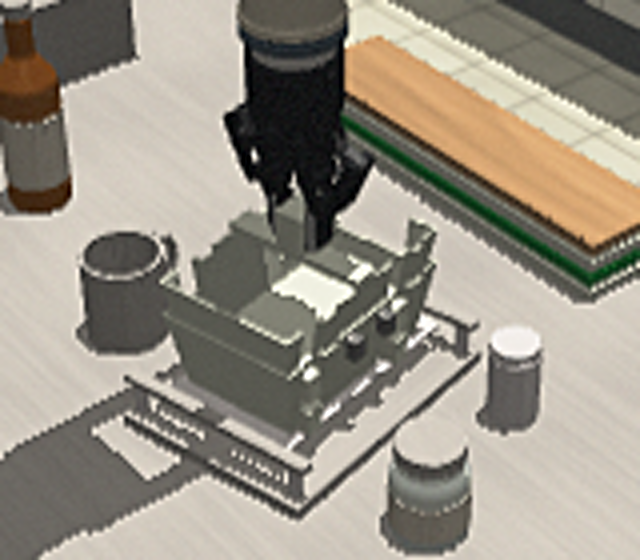

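The end-on view shows the caddy fully inside the tote, and the load is about 19 N including its weight. I'll ease off along the spring and check the height before releasing.

Call:
play_rows --plan '[[[0, 0, 0, 0, 0, 0], [0, 0, 0, 0, 0, 0], [0, 0, -0.001, 0, 0, 0], [0, 0, -0.001, 0, 0, 0], [0, 0, -0.001, 0, 0, 0], [0, 0, -0.001, 0, 0, 0], [0, 0, 0, 0, 0, 0], [0, 0, 0, 0, 0, 0]]]'

```text
time: 20.85
tool_pos: [0.5648, 0.0361, 0.1615]
eef_rot: [0.994, 0.114, 0.0, -0.0]
wrist_force: [2.3, -0.6, 7.0]
finger_gap: 0.34
```

```bash
python3 st.py
```

```text
20.85 [0.5648 0.0361 0.1615] [ 2.32 -0.64  6.98] [ 0.18  -0.208 -0.058] 0.3400821729861512
```

Call:
play_rows --plan '[[[0, 0, -0.001, 0, 0, 0], [0, 0, -0.001, 0, 0, 0], [0, 0, 0, 0, 0, 0], [0, 0, 0, 0, 0, 0]]]'

```text
time: 21.25
tool_pos: [0.5646, 0.036, 0.163]
eef_rot: [0.994, 0.114, -0.0, -0.0]
wrist_force: [6.2, 0.9, 4.9]
finger_gap: 0.34
```

```bash
python3 st.py
```

```text
21.25 [0.5646 0.036  0.163 ] [6.19 0.86 4.93] [ 0.394 -0.925 -0.016] 0.34042865275255635
```

Call:
play_rows --plan '[[[0.0006, 0, 0, 0, 0, 0], [0, 0, 0, 0, 0, 0], [0, 0, 0, 0, 0, 0]]]'

```text
time: 21.55
tool_pos: [0.5647, 0.0361, 0.1627]
eef_rot: [0.994, 0.114, -0.001, -0.0]
wrist_force: [3.9, 1.5, 4.9]
finger_gap: 0.343
```

```bash
python3 st.py
```

```text
21.55 [0.5647 0.0361 0.1627] [3.91 1.49 4.88] [ 0.43  -0.847 -0.042] 0.3425858394697793
```

Call:
play_rows --plan '[[[0, 0, 0, 0, 0, 0], [0, 0, 0, 0, 0, 0], [0, 0, 0, 0, 0, 0], [0, 0, 0, 0, 0, 0], [0, 0, 0, 0, 0, 0], [0, 0, 0, 0, 0, 0], [0, 0, 0, 0, 0, 0], [0, 0, 0, 0, 0, 0]]]' --jaw 1

```text
time: 22.35
tool_pos: [0.5639, 0.0357, 0.1624]
eef_rot: [0.993, 0.114, -0.001, 0.0]
wrist_force: [-0.1, -0.6, 0.3]
finger_gap: 1.0
```

Call:
play_rows --plan '[[[0, 0, -0.01, 0, 0, 0], [0, 0, -0.02, 0, 0, 0], [0, 0, -0.03, 0, 0, 0], [0, 0, -0.04, 0, 0, 0], [0, 0, -0.04, 0, 0, 0], [-0.02, 0, -0.04, 0, 0, 0], [-0.03, 0, -0.03, 0, 0, 0], [-0.04, 0, 0, 0, 0, 0], [0, 0, 0, 0, 0, 0], [0, 0, 0, 0, 0, 0]]]'

```text
time: 23.35
tool_pos: [0.4766, 0.0154, 0.3738]
eef_rot: [0.994, 0.114, -0.0, 0.0]
wrist_force: [0.1, -0.2, 0.3]
finger_gap: 1.001
```

```bash
python3 st.py
python3 - <<'E'
from h import *
c=camera('wrist'); cv2.imwrite('pics/w6.png',c['image']); P=cloud(c).reshape(-1,3)
m=(abs(P[:,0]-.565)<.13)&(abs(P[:,1]-.035)<.1); P=P[m]
for nm,a,b in [('grip',.185,.22),('bridge',.156,.172),('caddy rim',.135,.155),('low rim',.108,.125)]:
    q=P[(P[:,2]>a)&(P[:,2]<b)]
    print(nm,len(q),cv2.minAreaRect(q[:,:2].astype(np.float32)),np.round(np.percentile(q[:,2],[5,50,95]),4))
# plane tilt of the rim tops
d=P-np.array([.5645,.0355,0]); t=np.radians(13.07); X=d[:,0]*np.cos(t)+d[:,1]*np.sin(t); Y=-d[:,0]*np.sin(t)+d[:,1]*np.cos(t)
for n,k in {'+x+y':(X>.07)&(Y>.057),'+x-y':(X>.07)&(Y<-.057),'-x+y':(X<-.07)&(Y>.057),'-x-y':(X<-.07)&(Y<-.057)}.items():
    print(n,np.round(np.percentile(P[k&(abs(Y)<.067),2],[80,90,95]),4),k.sum())
E
```

```text
23.35 [0.4766 0.0154 0.3738] [ 0.11 -0.16  0.34] [-0.011  0.023  0.049] 1.0009363719267665
grip 1096 ((0.5644479393959045, 0.03495077043771744), (0.029863333329558372, 0.02920839749276638), 12.985626220703125) [0.195  0.1972 0.1985]
bridge 2329 ((0.5644382238388062, 0.0348847471177578), (0.022486461326479912, 0.13413506746292114), 12.977974891662598) [0.16   0.1613 0.1626]
caddy rim 2259 ((0.5567135810852051, 0.033159397542476654), (0.17560498416423798, 0.13232171535491943), 12.996479988098145) [0.1365 0.1456 0.152 ]
low rim 1845 ((0.5630787014961243, 0.03451879322528839), (0.17586734890937805, 0.15216396749019623), 13.032541275024414) [0.1087 0.1145 0.124 ]
+x+y [0.1443 0.1456 0.1461] 143
+x-y [0.1425 0.1452 0.1457] 857
-x+y [0.4533 0.4566 0.4582] 7518
-x-y [0.4531 0.4566 0.4583] 7115
```

View pics/w6.png

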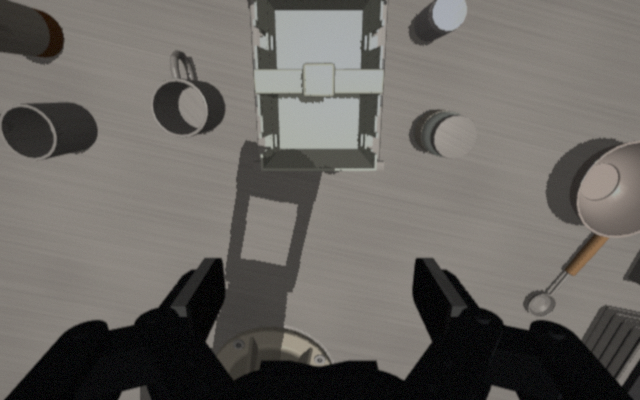

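Grip top (0.1972) and bridge (0.1613) are the start heights minus 33-34 mm, so it looks home. The picture shows the caddy nested with all bystanders in place, but its +x end is cut off at the top. I'll shift to see the whole rim and check the tilt.

Call:
play_rows --plan '[[[0.02, 0, -0.02, 0, 0, 0], [0.03, 0, -0.02, 0, 0, 0], [0.02, 0, 0, 0, 0, 0], [0, 0, 0, 0, 0, 0], [0, 0, 0, 0, 0, 0], [0, 0, 0, 0, 0, 0]]]'

```text
time: 24.0
tool_pos: [0.5446, 0.0314, 0.4117]
eef_rot: [0.993, 0.114, -0.002, 0.0]
wrist_force: [0.1, -0.1, -0.2]
finger_gap: 0.999
```

```bash
python3 st.py
python3 - <<'E'
from h import *
c=camera('wrist'); P=cloud(c).reshape(-1,3)
d=P-np.array([.5645,.0352,0]); t=np.radians(13.05); X=d[:,0]*np.cos(t)+d[:,1]*np.sin(t); Y=-d[:,0]*np.sin(t)+d[:,1]*np.cos(t); Z=P[:,2]
b=(abs(X)<.009)&(abs(Y)>.02)&(abs(Y)<.06)&(Z>.15)&(Z<.17)
A=np.c_[X[b],Y[b],np.ones(b.sum())]; print('bridge plane',np.linalg.lstsq(A,Z[b],rcond=None)[0])
for n,k in {'+x+y':(X>.06)&(Y>0),'+x-y':(X>.06)&(Y<0),'-x+y':(X<-.082)&(Y>0),'-x-y':(X<-.082)&(Y<0)}.items():
    k=k&(abs(X)<.1)&(abs(Y)<.07)&(Z<.17)&(Z>.13); z=Z[k]; print(n,k.sum(),np.round(np.percentile(z,[50,75,90,97]),4))
k=(abs(X)<.11)&(abs(Y)<.08)&(Z>.100)&(Z<.122)&((abs(Y)>.062)|(X<-.092)); 
print('low rim',np.round(np.percentile(Z[k],[50,75,90,97]),4),k.sum(),'grip',np.median(Z[(abs(X)<.012)&(abs(Y)<.012)]))
E
```

```text
24.0 [0.5446 0.0314 0.4117] [ 0.11 -0.14 -0.17] [ 0.005 -0.031  0.083] 0.9990681815874649
bridge plane [ 0.00520318 -0.00088828  0.1614322 ]
+x+y 370 [0.1448 0.1505 0.1516 0.1522]
+x-y 363 [0.1447 0.1508 0.1519 0.1524]
-x+y 523 [0.1447 0.1503 0.1515 0.1521]
-x-y 514 [0.1446 0.1504 0.1515 0.1521]
low rim [0.1044 0.1121 0.1135 0.1182] 268 grip 0.49142212166852883
```

```bash
python3 -c "
from station import close_job; print(close_job())"
```

```text
the job is handed in; nothing more can be done
None
```

The caddy is nested in the lower tote with both scooped ends at world +x, released and upright. I handed the job in at about 24 s of the 72 s.

**What I did:** I gripped the caddy across its y sides, lifted it off, turned it half a turn and measured both rims with the wrist camera. I lowered it, shifting about 2 mm sideways by feel when a side force showed, and pressed to about 19 N including the caddy's weight. I then eased off along the spring, released and backed away.

**Last checks:**
- **Depth:** the bridge now stands at 0.1614 m against 0.1942 m when stacked. That is a drop of 32.8 mm where 33 mm is expected. The grip top agrees at 0.197 m.
- **Level:** the four rim corners are within about 0.4 mm of each other.
- **Force:** near the end the force rose at about 2.6 to 2.9 N/mm, which fits the carriage spring alone and so a caddy that is home.
- **Bystanders:** the pictures show those in view still in place.

**Less clean:**
- **Side load:** while easing off, a side load of up to 6 N and about 0.9 N m built up at the grip. It went away on release.
- **Lower rim:** the lower tote's rim could not be measured properly with the caddy inside. I therefore judged home from the caddy's drop and the force, not from a direct gap.

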